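# Pack out the smaller potting box in the nest and hold its cover flush

## Robot

A 6-joint arm with a two-finger parallel gripper is mounted at the origin on the work surface. World frame = base frame: x ahead of the robot, y to its left, z up, the work surface at z = 0. Lengths are in m, angles in rad, forces in N, time in s.
With the tool pointing down it reaches from about 0.3 to 1 m from the base axis. Payload 5.1 kg.
Tool frame: the origin (TCP) lies midway between the tips of the shut fingers; the grasp point (between the pads) lies 19 mm behind it; z points along the fingers, y is the line along which they close (so a half turn about z gives the same grasp; the last joint's range is limited). The gripper opens to 95 mm and grips with 3 to 60 N. Pads are 20 mm wide; open, the fingers measure 119 mm over their backs; the gripper's body (75 mm by 180 mm) begins 59 mm behind the grasp point.
Start: joints at [1.223, 0.124, 1.65, -0, 1.367, -0.083], TCP at [0.17, 0.627, 0.215] pointing down, gripper open.
Joint ranges: [-2.61, 2.61], [-1.02, 2.33], [0.03, 2.71], [-1.35, 4.49], [0.32, 2.68], [-2.91, 2.91]. Speed limits (rad/s): [2.57, 2.57, 3.14, 3.14, 3.14, 3.14].

## Interface

Orientations are given as a 3x3 rotation matrix whose columns are the frame's x, y, z axes.
In Python, from rig import sensors, eyes, order gives the robot as it stands.
- The arm moves only by the tool apply_moves, never from a script. Its arguments are lists of equal length, an entry for each row: "slide": the shift along the tool's x, y, z scaled (see below), a list of three; "rot": the turn, a rotation vector about the tool's x, y, z scaled (see below), a list of three; "gripper": the opening, from -1 (shut) to 1 (fully open), so that 0 is half open. A call has 1 to 5 rows; each row is the pose to reach, as a shift and turn from the pose commanded when the call began, along the tool's axes at that moment, turning the shorter way round; what a row does not reach only later rows make up. The controller multiplies each number of a shift by 0.8 m and each number of a turn by pi rad. A row lasts 1/12 s, in which the tool goes at most 41.7 mm and 7.16 degrees, less where a joint would pass 70% of its speed; a pose out of reach is approached as far as the arm can. A call with a number of a shift or a turn outside -1 to 1 is refused whole. A call with a gripper value outside its range is refused whole. The fingers move at their own pace and stop on an object; "newtons" is the grip in N (left out, the last holds). Time passes only in rows, so rows that repeat a pose let the fingers close. It gives the time, the measured TCP pose, the force, the opening and the grip force at its end, in the units of the state.
- sensors.state(): the state, without advancing time (a new reading comes with each control period).
- eyes.read_camera(name): name is "scene" or "top"; returns the picture (480x640x3 uint8, red, green, blue); there is no depth.
- eyes.camera_info(name): a dict with "camera_matrix" (3x3 intrinsics, pixels), "dist" ([k1, k2, p1, p2, k3] as OpenCV has them; the pictures are not rectified), "rvec" (rotation vector, rad) and "tvec" (3), from world to camera coordinates, as OpenCV has them. Camera axes: x right, y down, z forward; pixel columns grow to the right and rows downward; lengths in m; the calibration is good to about 2 mm. A picture is of the moment at which its call begins. camera_info takes no time and is no camera call.
- order.sign_off(): hands the job in; it is judged then, once.
Trained networks look in the newest picture that a camera, given by its name, has taken for a name from the list of things; names that differ only in an ending like _2 or _b are one class to them, and where a whole thing is asked for, a point or a joint stands for the part that bears it (a point fixed in the world has none). Each returns a list of dicts, best first, with "score" (0 to 1); they miss things now and then, are a little off and sometimes report something else, mostly with a low value. They report only what shows in the picture. A call takes as long as a camera call. They do not tell look-alikes from the thing itself.
- eyes.masks_of(camera, label): "region" (480x640 bool, what is visible of it) and "pixel" ([row, column] in pixels, amid what is visible of it).
The state is a dict: "clock": time; "q": joint angles; "dq": joint speeds; "joint_efforts": joint torques, N m; "ee_pos": TCP position; "eef_rot": TCP orientation; "force": force on the tool from outside, world axes, zero at the start; "torque": the same for the moment, N m; "opening": finger opening in m; "finger_force": force on a finger pad.
Only numpy, scipy, OpenCV 4.12 (cv2) and the standard library are available. Lean on these libraries where they do the work, as an engineer would, in place of code of your own. Each camera call takes 0.05 s, during which the arm holds its last target. There are 200 camera calls.

## Task

Get the smaller potting box in the two-place nest ready for filling: first swing the nest's raised steel bar down until it rests in its fork, then take the grey spacer from its wooden rack and slide it upright, all the way to the floor of the nest, into the one gap beside a box that is wide enough for it (next to the smaller box; do not force it onto the larger box) and leave it there. Finally press the smaller box's springy cover down, gently but fully flush with the rim, and finish while still holding it down: do not let go. Leave the other things on the bench where they are.

Things in the scene. Friction and masses are not known exactly. Their poses are not given: they have to be found in the camera images.
- nest: Fixed two-place nest. Aluminium plate 136 (x) x 240 (y) x 10 mm; origin under its middle, x to the back stop, y to the bar's pivot end, z up. Three walls 10 mm thick at y = +95, 0, -95 (x -40 to 40, tops z 55) make two places 85 mm wide (y 5 to 90, -90 to -5) with floor at z 10, one box in each. Back stop x 44.5 to 54.5, top z 55. Bar in front along y at x -52.
- fork (a point): Point in the nest's steel fork where the bar's free end comes to rest: x -52, y -108, z 54 mm in the nest's frame (the middle of the closed bar's height). Fork and the clevis at the pivot end are 20 x 16 mm, tops at z 66.
- bar (a joint): Angle of the steel bar (rad): 0 = level, resting in the fork (closed); grows as the free end is raised. Starts raised by 0.45 to 0.85. Its stiff pivot (0.45 N m friction) keeps it where it is left; a few newtons straight down on its top edge close it.
- bar_pivot (a point): Pivot of the bar, at x -52, y +108, z 54 mm in the nest's frame. The bar (8 mm thick in x, 20 mm tall, the pivot at mid-height) runs 230 mm from here towards -y when closed, top edge then at z 64. Black ball knob, 20 mm across, on its -x (robot) side 211 mm from the pivot.
- small_box: Smaller black potting box, loose, 0.5 to 0.8 kg, in either place of the nest, within 2 mm of that place's +y wall. 86 (x) x 70 (y) x 55 mm tall, axes as the nest's. Origin under the middle of its +y side's outer face: it spans y 0 to -70. The gap from its -y side to the next wall is 13.5 to 15 mm wide, its middle 7 mm from that wall's face.
- large_box: Larger black potting box, loose, 0.8 kg, in the other place: 86 x 81 x 55 mm, origin and axes as the smaller's (spans y 0 to -81). The gap beside it is only 2 to 4 mm. Its cover is already flush.
- cover (a joint): How far the smaller box's cover is pressed down (m): 0 = 5 mm proud of the rim, 0.005 = flush with the rim, on its stop. Springs push back with 3 N at 0 and 8 N at flush, so it rises again when let go.
- cover_mid (a point): Middle of the top face of the smaller box's aluminium cover (78 x 62 mm, 5 mm thick). A filling slot 12 (x) x 30 (y) mm is cut through it, centred 22 mm to +x of this point; here and to -x it is solid. Untouched, its top is 60 mm above the box's underside; flush, 55 mm.
- spacer: Grey plastic spacer, loose, 60 to 90 g, 12 mm thick (y), upright in the rack's slot, foot 8 mm above the bench. Origin under the middle of its foot, z up. Blade 60 mm (x), z 0 to 65, foot tapered to 7 mm thick over the lowest 12 mm; above it a grip tab 32 (x) x 12 (y) mm up to z 112, to be taken across its thickness at about z 92.
- rack: Wooden rack block, fixed, left or right of the nest, 90 (x) x 50 (y) x 30 mm tall, origin under its middle; slot 63 x 15 mm, 22 mm deep, along x in its middle, holding the spacer.
- done_box: Bystander: finished black box, 86 x 81 x 55 mm, loose on the bench on the other side of the nest from the rack; origin as the other boxes. Not to be moved.
- screwdriver: Bystander: screwdriver lying on the bench beyond the nest. Not to be moved.
- screw_bowl: Bystander: small steel bowl, 70 mm across, 32 mm high, on the bench beyond the nest. Not to be moved.
Things that resemble listed ones, but are neither listed nor needed, are in the scene too. What is shaped like the spacer but green or yellow is not meant.

How it is judged:
On the way, in this order (a step that is already met when the one before it is completed fails the run):
1. the bar is down in its fork (value of joint bar below 0.03 rad), for 0.2 s.
2. the spacer stands on the nest's floor in the gap beside the smaller box, let go (z of spacer in the frame of nest below 0.0135 m and y of spacer in the frame of small_box between -0.086 and -0.072 m and x of spacer in the frame of nest between -0.02 and 0.02 m and angle between spacer's own z axis and vertical below 0.1 rad and contact force between the fingers and spacer below 0.3 N), for 0.2 s.
3. the cover is pressed flush (value of joint cover above 0.004 m and contact force between the fingers and small_box above 4 N), for 0.2 s.
At the end, for the whole second after the job is handed in: Bar closed within 0.03 rad; spacer upright (0.1 rad) on the nest floor (3.5 mm) in the gap beside the smaller box, within 20 mm of mid-wall, not touched; both boxes on the nest floor; cover held within 1 mm of flush by the fingers with over 4 N (all of step 2 and all of step 3 and value of joint bar below 0.03 rad and z of each of small_box, large_box in the frame of nest below 0.013 m and angle between small_box's own z axis and vertical below 0.06 rad); the arm keeps its last pose, push and grip.
It fails at once if the spacer is forced onto the larger box (over 12 N) (contact force between spacer and large_box above 12 N).
It fails at once if the smaller box or its cover is pressed harder than 45 N (contact force between the fingers and small_box above 45 N).
It fails at once if the finished box, the screwdriver or the bowl is moved by more than 30 mm (distance of any of done_box, screwdriver, screw_bowl from where it was at the start of the episode above 0.03 m).
It also fails if it takes over 64 s, if anything falls off the work surface, if the arm or the gripper's body presses on something with over 40 N, if the wrist force passes 120 N, or if a joint passes its speed limit or range.

## Working session

There is one attempt and no reset: what is moved stays moved. The work goes in short steps, Python scripts to look and compute and a tool call to move; the robot and the scene stay as the last step left them, time stands still between calls to the robot, and variables do not carry over. Pictures are saved under pics/ and viewed, at most 10 in all, crops included, and the job is handed in when it is done.

Besides the shell and the picture viewer there is one more tool, called after ">>>" as name(argument=value, ...), one argument or row to a line, values as JSON. apply_moves: Moves the arm, as the interface text tells. Shifts and turns lie within -1 to 1; 1 stands for 0.8 m of shift or pi rad of turn. Its arguments: {"type":"object","properties":{"slide":{"type":"array","items":{"type":"array","items":{"type":"number"}}},"rot":{"type":"array","items":{"type":"array","items":{"type":"number"}}},"gripper":{"type":"array","items":{"type":"number"}},"newtons":{"type":"number"}},"required":["slide","rot","gripper"]}

```bash
mkdir -p pics; cat > h.py <<'E'
import numpy as np, cv2
from rig import sensors, eyes, order
def cam(n):
    i=eyes.camera_info(n); return np.array(i["camera_matrix"],float),np.array(i["dist"],float),np.array(i["rvec"],float),np.array(i["tvec"],float)
def proj(n,P):
    K,d,r,t=cam(n); return cv2.projectPoints(np.array(P,float).reshape(-1,3),r,t,K,d)[0].reshape(-1,2)
def ray(n,uv):
    K,d,r,t=cam(n); R=cv2.Rodrigues(r)[0]
    p=cv2.undistortPoints(np.array(uv,float).reshape(-1,1,2),K,d).reshape(-1,2)
    D=np.c_[p,np.ones(len(p))]@R; return -R.T@t.ravel(),D
def onz(n,uv,z):
    c,D=ray(n,uv); return c+D*((z-c[2])/D[:,2])[:,None]
def save(n,f,img): cv2.imwrite('pics/'+f,cv2.cvtColor(img,cv2.COLOR_RGB2BGR))
E
python3 - <<'E'
from h import *
for n in("scene","top"):
    im=eyes.read_camera(n); save(n,n+'0.png',im); print(n,ray(n,[[320,240]]))
    for l in("nest","bar","small_box","large_box","cover","spacer","rack","done_box"):
        for m in eyes.masks_of(n,l)[:4]:
            ys,xs=np.nonzero(m["region"]); print(l,round(m["score"],2),np.round(m["pixel"]),len(ys),xs.min(),xs.max(),ys.min(),ys.max())
s=sensors.state(); print(s["clock"],s["ee_pos"],np.round(s["eef_rot"],3),s["force"],s["opening"])
E
```

```text
scene (array([ 1.60487845, -0.47244404,  1.02920474]), array([[-0.71195463,  0.30423277, -0.63293468]]))
nest 0.61 [267. 323.] 3465 275 385 194 298
bar 0.9 [212. 320.] 609 289 354 193 224
small_box 0.71 [242. 345.] 875 327 370 225 256
large_box 0.91 [254. 314.] 944 291 338 238 270
cover 0.57 [239. 348.] 582 331 367 224 250
spacer 0.96 [306. 168.] 792 156 182 284 329
spacer 0.95 [262. 231.] 588 224 244 236 280
spacer 0.55 [250. 171.] 248 164 176 226 269
rack 0.66 [286. 200.] 591 181 216 269 301
done_box 0.84 [230. 415.] 1281 391 434 212 251
done_box 0.34 [270. 195.] 422 188 204 246 286
top (array([ 0.43274882, -0.03799767,  0.91156341]), array([[ 0.19003841, -0.02651123, -0.98168152]]))
nest 0.89 [280. 284.] 4823 221 353 226 316
bar 0.61 [294. 295.] 694 227 336 278 309
small_box 0.57 [273. 254.] 1870 234 279 247 299
large_box 0.69 [261. 307.] 1919 284 334 236 285
large_box 0.19 [148. 228.] 767 218 241 117 210
cover 0.82 [277. 255.] 1321 236 274 247 294
cover 0.5 [264. 308.] 1925 284 333 236 287
spacer 0.93 [294. 410.] 532 398 423 279 311
spacer 0.71 [239. 502.] 366 479 522 227 251
spacer 0.62 [286. 464.] 614 450 477 272 305
spacer 0.61 [350. 484.] 720 474 501 332 364
rack 0.66 [291. 449.] 939 435 476 264 315
rack 0.3 [285. 466.] 682 450 478 271 306
done_box 0.63 [275. 160.] 2388 132 185 252 302
0.9 [0.17013153 0.627341   0.21466019] [[-0.965  0.262  0.   ]
 [ 0.262  0.965  0.   ]
 [-0.     0.    -1.   ]] [ 0.03260937 -0.9827457  -0.27059219] 0.09496090532864909
```

View pics/scene0.png

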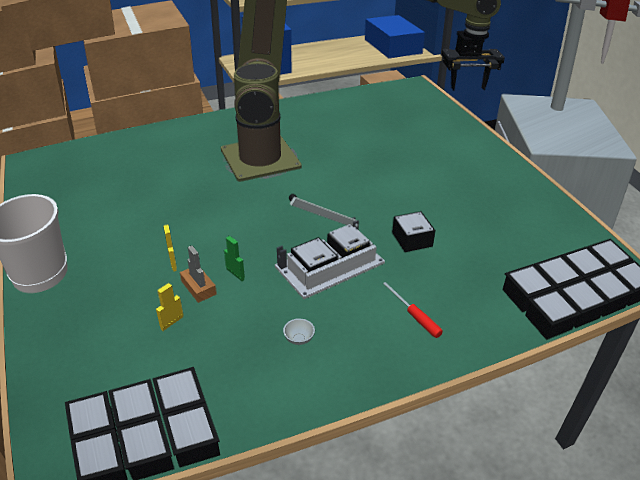

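View pics/top0.png

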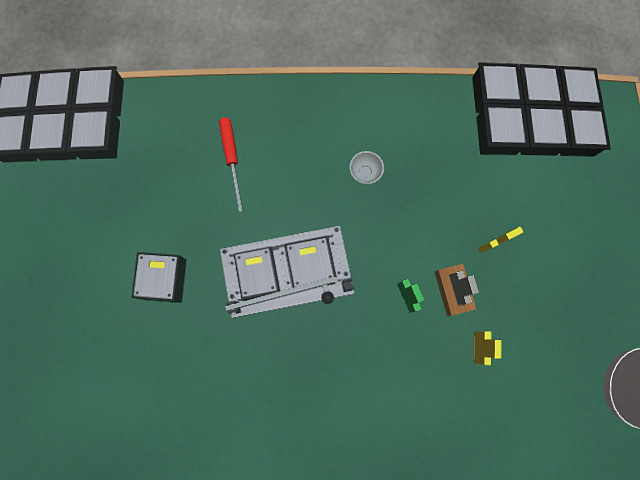

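The scene shows the nest in the middle, with its bar pivot on the +y side (left in top). The small box is in the +y place, about (254,273) in top.

Spacer candidates in top:
- grey, in the wooden rack at (462,288)
- green at (411,295)
- yellow at (502,239)
- yellow at (487,348)

The grey one in the wooden rack fits the description. I'll confirm it in enlarged crops.

```bash
python3 - <<'E'
import cv2,numpy as np
t=cv2.imread('pics/top0.png');s=cv2.imread('pics/scene0.png')
def crop(i,x,y,w,h,f): return cv2.resize(i[y:y+h,x:x+w],None,fx=f,fy=f,interpolation=cv2.INTER_CUBIC)
cv2.imwrite('pics/c1.png',crop(t,215,220,145,105,5))
a=crop(t,425,255,60,70,6); b=crop(s,150,235,70,70,6)
cv2.imwrite('pics/c2.png',np.hstack([a,b]))
cv2.imwrite('pics/c3.png',crop(s,270,185,120,115,5))
E
```

```text
(no output)
```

View pics/c1.png

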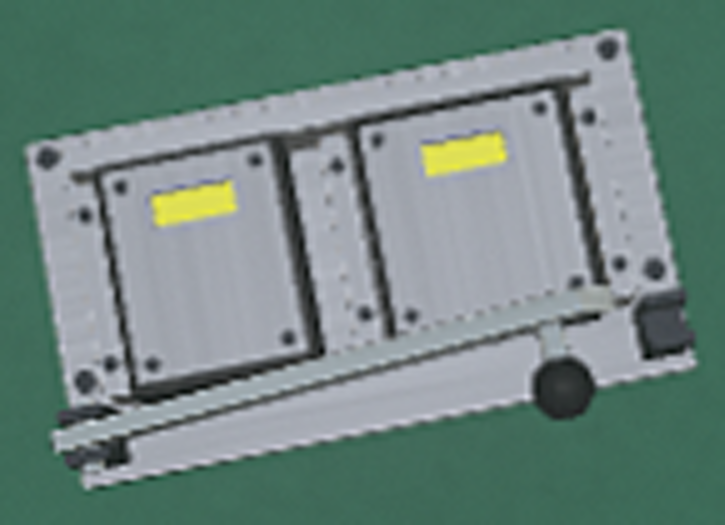

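View pics/c2.png

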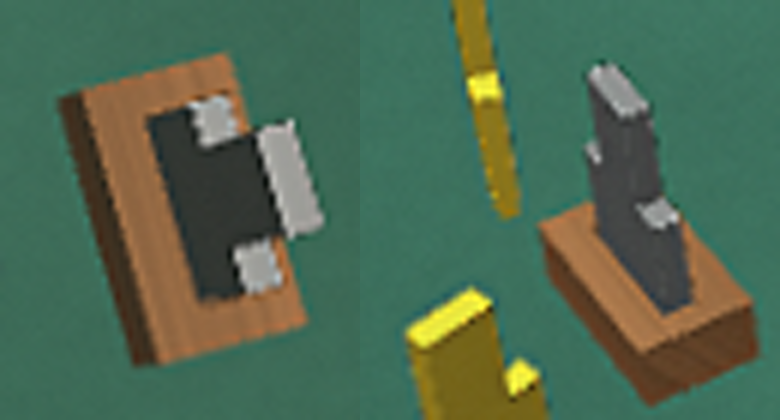

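View pics/c3.png

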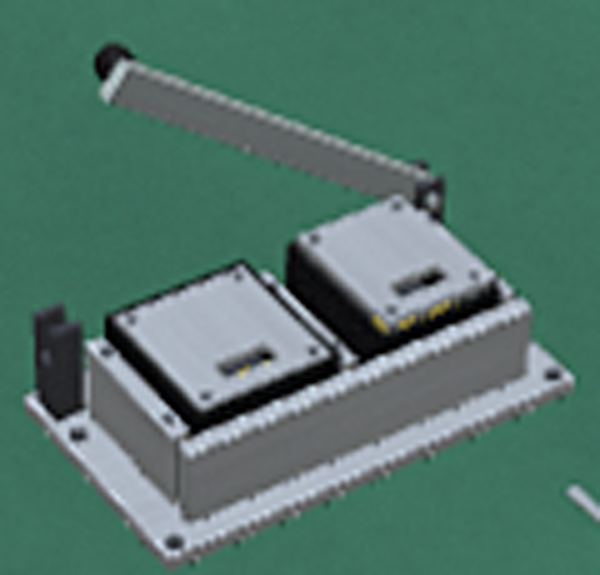

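```bash
cat > fit.py <<'E'
from h import *
from scipy.optimize import least_squares
un=lambda p,f,ox,oy:(np.array(p,float)+.5)/f-.5+[ox,oy]
def T(p,P): # x,y,yaw
    c,s=np.cos(p[2]),np.sin(p[2]); P=np.array(P,float); return np.c_[p[0]+c*P[:,0]-s*P[:,1],p[1]+s*P[:,0]+c*P[:,1],P[:,2]]
def fit(obs,x0):
    f=lambda p:np.concatenate([(proj(n,T(p,P))-uv).ravel() for n,P,uv in obs])
    r=least_squares(f,x0,loss='soft_l1'); print(np.round(r.x,4)); 
    for n,P,uv in obs: print(n,np.round(proj(n,T(r.x,P))-uv,1).tolist())
    return r.x
E
python3 - <<'E'
from fit import *
X,Y=.068,.12
nest=fit([("top",[[X,Y,.01],[X,-Y,.01],[-X,Y,.01],[-X,-Y,.01]],un([[28,148],[625,30],[87,488],[695,365]],5,215,220)),
 ("scene",[[X,-Y,.01],[X,Y,.01],[-X,-Y,.01]],un([[170,553],[573,378],[28,400]],5,270,185))],[.4,0,.1])
a,b=.016,.006
sp=fit([("top",[[a,b,.12],[a,-b,.12],[-a,-b,.12],[-a,b,.12]],un([[258,133],[292,121],[323,220],[289,236]],6,425,255)),
 ("scene",[[-a,-b,.12],[-a,b,.12],[a,b,.12],[a,-b,.12]],un([[230,72],[248,63],[288,105],[268,117]],6,150,235))],[.4,-.3,.2])
a,b=.045,.025
rk=fit([("top",[[a,b,.03],[a,-b,.03],[-a,-b,.03],[-a,b,.03]],un([[83,92],[228,55],[305,325],[160,365]],6,425,255))],[.4,-.3,.2])
# small box via cover corners, scene+top, z top .07
a,b=.039,.031
sb=fit([("top",[[a,b,.07],[a,-b,.07],[-a,-b,.07],[-a,b,.07]],un([[103,172],[273,142],[308,352],[138,385]],5,215,220))],[.4,0,.1])
c,s=np.cos(nest[2]),np.sin(nest[2]); R=np.array([[c,-s],[s,c]]); print("cover in nest",R.T@(sb[:2]-nest[:2]))
ku=[un([[563,388]],5,215,220),un([[113,62]],5,270,185)]
def kn(al,off=-.016): 
    return T(nest,[[-.052+off,.108-.211*np.cos(al),.054+.211*np.sin(al)]])
r=least_squares(lambda p:np.r_[(proj("top",kn(*p))-ku[0]).ravel(),(proj("scene",kn(*p))-ku[1]).ravel()],[.6,-.016]); print(r.x,r.fun,kn(*r.x))
for v in ([-.052,.012,.2],): print(T(nest,[v]))
print('nestpt bar',T(nest,[[-.052,.108-.2*np.cos(r.x[0]),0]]),'gap',T(nest,[[0,.012,0]]),'cov',T(nest,[[-.005,.054,0]]))
E
```

```text
[0.5474 0.0046 0.1901]
top [[-0.9, -0.3], [-0.5, -0.5], [-0.8, 0.3], [0.2, 0.1]]
scene [[-0.9, 1.5], [-0.5, 0.0], [-1.7, -0.4]]
[ 0.506  -0.3209  0.2647]
top [[-1.3, -0.4], [-0.6, -0.3], [0.1, 0.9], [-0.6, 0.2]]
scene [[-1.7, 0.5], [-0.2, 0.0], [-0.1, 0.2], [-1.4, 0.3]]
[ 0.5052 -0.3221  0.2279]
top [[-0.2, -0.2], [0.0, -0.2], [0.3, 0.3], [-0.1, 0.1]]
[0.5378 0.0566 0.1732]
top [[0.3, 0.2], [-0.3, 0.1], [-0.0, 0.1], [0.0, -0.3]]
cover in nest [0.00042426 0.05283523]
[ 0.6650345  -0.02462874] [-0.43368001  0.02635946 -0.38591692  0.21717237] [[ 0.48310648 -0.06687446  0.18420521]]
[[0.49406072 0.0065522  0.2       ]]
nestpt bar [[ 0.50565646 -0.05372161  0.        ]] gap [[0.54512433 0.01637604 0.        ]] cov [[0.53227973 0.05667512 0.        ]]
```

```bash
cat > mv.py <<'E'
from h import *
from scipy.spatial.transform import Rotation as Ro
NEST=[.5474,.0046,.19]
def nw(v,nest=None):
    p=NEST; c,s=np.cos(p[2]),np.sin(p[2]); return np.array([p[0]+c*v[0]-s*v[1],p[1]+s*v[0]+c*v[1],v[2]])
def goal(pos,yaw,p0=None,R0=None):
    "yaw: of the thing whose y axis the fingers close along; tool x = -x of thing"
    s=sensors.state(); p0=s["ee_pos"] if p0 is None else p0; R0=np.array(s["eef_rot"]) if R0 is None else R0
    c,n=np.cos(yaw),np.sin(yaw); R=np.array([[-c,-n,0],[-n,c,0],[0,0,-1.]])
    print("slide",np.round(R0.T@(np.array(pos)-p0)/.8,4).tolist(),"rot",np.round(Ro.from_matrix(R0.T@R).as_rotvec()/np.pi,4).tolist(),"dist",round(float(np.linalg.norm(pos-p0)),3))
E
python3 - <<'E'
from mv import *; from mv import _ if False else h if False else np
E
python3 - <<'E'
from mv import *
im=cv2.cvtColor(cv2.imread('pics/top0.png'),cv2.COLOR_BGR2RGB).astype(float)
g=im[...,1]-im[...,0]   # green: high; aluminium ~0
def edge(A,B,z,step=0):
    # scan across the predicted line A->B (nest frame) for green/grey crossing
    out=[]
    for f in np.linspace(.08,.92,60):
        P=np.array(A)+(np.array(B)-A)*f; n=np.array([B[1]-A[1],-(B[0]-A[0])]); n/=np.linalg.norm(n)
        if n@np.array(A)<0:n=-n
        d=np.arange(-.012,.012,.0003); uv=proj("top",[nw([*(P+n*t),z]) for t in d]).astype(np.float32)
        v=cv2.remap(g.astype(np.float32),uv[:,0:1],uv[:,1:2],cv2.INTER_LINEAR).ravel()
        th=(v[:8].mean()+v[-8:].mean())/2
        k=np.nonzero((v[:-1]<th)&(v[1:]>=th))[0]
        if len(k)and v[-8:].mean()-v[:8].mean()>10: out.append(([f*np.linalg.norm(np.array(B)-A),d[k[-1]]]))
    o=np.array(out); 
    if len(o)<10: print("few",len(o)); return
    a=np.polyfit(o[:,0],o[:,1],1); r=o[:,1]-np.polyval(a,o[:,0]); m=abs(r)<2*r.std()+1e-4; a=np.polyfit(o[m,0],o[m,1],1)
    print(A,B,"slope",a[0].round(4),"offset mid mm",(1e3*np.polyval(a,o[:,0].mean())).round(2),r[m].std()*1e3,len(o))
X,Y=.068,.12
edge([X,Y],[X,-Y],.01); edge([X,Y],[-X,Y],.01); edge([X,-Y],[-X,-Y],.01);edge([-X,Y],[-X,-Y],.0)
goal(np.array([.45,.15,.30]),.19)
p=nw([-.056,-.055,.27]); print(p); goal(p,.19)
E
```

```text
[0.068, 0.12] [0.068, -0.12] slope -0.0036 offset mid mm 0.14 0.1641884653377292 60
[0.068, 0.12] [-0.068, 0.12] slope 0.0361 offset mid mm 0.62 1.5278759175144119 60
[0.068, -0.12] [-0.068, -0.12] slope -0.0047 offset mid mm 0.45 0.33923452342982363 60
[-0.068, 0.12] [-0.068, -0.12] slope 0.0112 offset mid mm 0.31 1.1772435383066948 60
slide [-0.4938, -0.4843, -0.1067] rot [0.0, 0.0, -0.1448] dist 0.56
[ 0.502795   -0.05998633  0.27      ]
slide [-0.6262, -0.7204, -0.0692] rot [0.0, 0.0, -0.1448] dist 0.766  File "<stdin>", line 1
    from mv import *; from mv import _ if False else h if False else np
                                       ^^
SyntaxError: invalid syntax
```

>>> apply_moves(
  slide=[
    [-0.626, -0.72, -0.069],
    [-0.626, -0.72, -0.069],
    [-0.626, -0.72, -0.069],
    [-0.626, -0.72, -0.069],
    [-0.626, -0.72, -0.069],
  ],
  rot=[
    [0, 0, -0.146],
    [0, 0, -0.146],
    [0, 0, -0.146],
    [0, 0, -0.146],
    [0, 0, -0.146],
  ],
  gripper=[-1, -1, -1, -1, -1],
)

```text
clock: 1.32
ee_pos: [0.261, 0.4386, 0.2298]
eef_rot: [[-0.981, -0.196, 0.0], [-0.196, 0.981, 0.0], [-0.0, 0.0, -1.0]]
force: [0.9, 0.6, -0.6]
opening: 0.0671
finger_force: 0.0
```

```bash
sed -i 's/^NEST=.*/NEST=[.5474,.0046,.186]/' mv.py; python3 - <<'E'
from mv import *
goal(nw([-.056,-.055,.27]),.186)
E
```

```text
slide [-0.1737, -0.6702, -0.0502] rot [0.0, 0.0001, 0.0037] dist 0.555
```

>>> apply_moves(
  slide=[
    [-0.174, -0.67, -0.05],
    [-0.174, -0.67, -0.05],
    [-0.174, -0.67, -0.05],
    [-0.174, -0.67, -0.05],
    [-0.174, -0.67, -0.05],
  ],
  rot=[
    [0, 0, 0.003],
    [0, 0, 0.003],
    [0, 0, 0.003],
    [0, 0, 0.003],
    [0, 0, 0.003],
  ],
  gripper=[-1, -1, -1, -1, -1],
)

```text
clock: 1.73
ee_pos: [0.351, 0.2513, 0.2452]
eef_rot: [[-0.983, -0.184, 0.001], [-0.184, 0.983, 0.001], [-0.001, 0.0, -1.0]]
force: [1.5, 0.3, -0.0]
opening: 0.0337
finger_force: 0.0
```

>>> apply_moves(
  slide=[
    [-0.108, -0.418, -0.031],
    [-0.108, -0.418, -0.031],
    [-0.108, -0.418, -0.031],
    [-0.108, -0.418, -0.031],
    [-0.108, -0.418, -0.031],
  ],
  rot=[
    [0, 0, 0],
    [0, 0, 0],
    [0, 0, 0],
    [0, 0, 0],
    [0, 0, 0],
  ],
  gripper=[-1, -1, -1, -1, -1],
)

```text
clock: 2.15
ee_pos: [0.4391, 0.0627, 0.2602]
eef_rot: [[-0.983, -0.183, 0.002], [-0.183, 0.983, 0.0], [-0.002, -0.0, -1.0]]
force: [0.3, 1.3, -0.1]
opening: 0.0023
finger_force: 0.0
```

```bash
python3 - <<'E'
from mv import *
goal(nw([-.056,-.055,.27]),.186)
E
```

```text
slide [-0.0499, -0.1651, -0.0121] rot [-0.0, 0.0005, -0.0006] dist 0.138
```

>>> apply_moves(
  slide=[
    [-0.05, -0.165, -0.012],
    [-0.05, -0.165, -0.012],
    [-0.05, -0.165, -0.012],
    [-0.05, -0.165, -0.012],
    [-0.05, -0.165, -0.012],
  ],
  rot=[
    [0, 0, 0],
    [0, 0, 0],
    [0, 0, 0],
    [0, 0, 0],
    [0, 0, 0],
  ],
  gripper=[-1, -1, -1, -1, -1],
)

```text
clock: 2.57
ee_pos: [0.5031, -0.0603, 0.2693]
eef_rot: [[-0.984, -0.179, -0.0], [-0.179, 0.984, -0.0], [0.0, -0.0, -1.0]]
force: [0.0, -0.3, 0.2]
opening: 0.0007
finger_force: 0.0
```

```bash
python3 - <<'E'
from mv import *
s=sensors.state(); print(s["ee_pos"])
goal(nw([-.056,-.055,.075]),.186)
E
```

```text
[ 0.50308587 -0.06030133  0.26927223]
slide [0.0005, 0.0008, 0.2428] rot [-0.0001, -0.0001, -0.0019] dist 0.194
```

>>> apply_moves(
  slide=[
    [0, 0, 0.05],
    [0, 0, 0.08],
    [0, 0, 0.11],
    [0, 0, 0.14],
    [0, 0, 0.17],
  ],
  rot=[
    [0, 0, 0],
    [0, 0, 0],
    [0, 0, 0],
    [0, 0, 0],
    [0, 0, 0],
  ],
  gripper=[-1, -1, -1, -1, -1],
)

```text
clock: 2.98
ee_pos: [0.502, -0.0563, 0.1327]
eef_rot: [[-0.983, -0.185, 0.001], [-0.185, 0.983, 0.0], [-0.001, -0.0, -1.0]]
force: [0.7, -0.5, 1.7]
opening: 0.0003
finger_force: 0.8
```

>>> apply_moves(
  slide=[
    [0, 0, 0.02],
    [0, 0, 0.04],
    [0, 0, 0.06],
    [0, 0, 0.08],
    [0, 0, 0.08],
  ],
  rot=[
    [0, 0, 0],
    [0, 0, 0],
    [0, 0, 0],
    [0, 0, 0],
    [0, 0, 0],
  ],
  gripper=[-1, -1, -1, -1, -1],
)

```text
clock: 3.4
ee_pos: [0.4995, -0.0557, 0.0662]
eef_rot: [[-0.983, -0.185, -0.006], [-0.185, 0.983, 0.002], [0.005, 0.003, -1.0]]
force: [-0.0, 0.2, -0.2]
opening: 0.0005
finger_force: 0.0
```

>>> apply_moves(
  slide=[
    [0, 0, 0.003],
    [0, 0, 0.006],
    [0, 0, 0.009],
    [0, 0, 0.009],
    [0, 0, 0.009],
  ],
  rot=[
    [0, 0, 0],
    [0, 0, 0],
    [0, 0, 0],
    [0, 0, 0],
    [0, 0, 0],
  ],
  gripper=[-1, -1, -1, -1, -1],
)

```text
clock: 3.82
ee_pos: [0.5027, -0.0571, 0.0641]
eef_rot: [[-0.983, -0.183, 0.001], [-0.183, 0.983, 0.001], [-0.001, 0.001, -1.0]]
force: [-4.2, 1.6, 7.4]
opening: 0.0001
finger_force: 5.9
```

```bash
python3 - <<'E'
from mv import *
a=eyes.read_camera("top"); b=eyes.read_camera("scene")
f=lambda i,x,y,w,h,s:cv2.resize(i[y:y+h,x:x+w],None,fx=s,fy=s,interpolation=cv2.INTER_CUBIC)
save("",'c4.png',np.hstack([f(a,210,215,150,115,2.6),f(b,265,170,150,115,2.6)]))
E
```

```text
(no output)
```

View pics/c4.png

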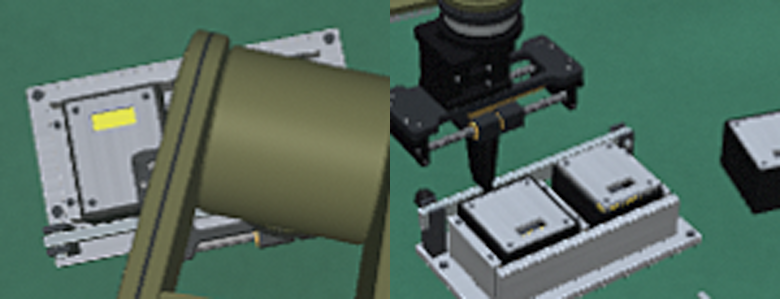

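The bar is closed: the tool rests at z 0.064 m with about 7 N, and the scene view shows the bar level in its fork. Next is the spacer.

>>> apply_moves(
  slide=[
    [0, 0, -0.05],
    [0, 0, -0.1],
    [0, 0, -0.15],
    [0, -0.05, -0.17],
    [0, -0.1, -0.17],
  ],
  rot=[
    [0, 0, 0],
    [0, 0, 0],
    [0, 0, 0],
    [0, 0, 0],
    [0, 0, 0],
  ],
  gripper=[0, 0, 0, 0, 0],
)

```text
clock: 4.33
ee_pos: [0.5205, -0.1367, 0.2061]
eef_rot: [[-0.982, -0.188, 0.013], [-0.188, 0.982, -0.004], [-0.012, -0.007, -1.0]]
force: [0.8, -0.6, -0.4]
opening: 0.0285
finger_force: 0.0
```

```bash
python3 - <<'E'
from mv import *
goal(np.array([.506,-.3209,.2]),.25)
E
```

```text
slide [0.0612, -0.2227, 0.0084] rot [-0.0022, 0.0037, -0.0194] dist 0.185
```

>>> apply_moves(
  slide=[
    [0.061, -0.223, 0.008],
    [0.061, -0.223, 0.008],
    [0.061, -0.223, 0.008],
    [0.061, -0.223, 0.008],
    [0.061, -0.223, 0.008],
  ],
  rot=[
    [0, 0, -0.019],
    [0, 0, -0.019],
    [0, 0, -0.019],
    [0, 0, -0.019],
    [0, 0, -0.019],
  ],
  gripper=[0, 0, 0, 0, 0],
)

```text
clock: 4.75
ee_pos: [0.501, -0.325, 0.1925]
eef_rot: [[-0.971, -0.239, 0.001], [-0.239, 0.971, -0.002], [-0.0, -0.003, -1.0]]
force: [1.2, -0.2, 0.7]
opening: 0.0472
finger_force: 0.0
```

>>> apply_moves(
  slide=[
    [0, 0, 0],
    [0, 0, 0],
  ],
  rot=[
    [0, 0, 0],
    [0, 0, 0],
  ],
  gripper=[0, 0],
)

```text
clock: 4.92
ee_pos: [0.5016, -0.3213, 0.1922]
eef_rot: [[-0.971, -0.24, 0.001], [-0.24, 0.971, 0.0], [-0.001, 0.0, -1.0]]
force: [-0.1, 0.3, -0.1]
opening: 0.0474
finger_force: 0.0
```

```bash
python3 - <<'E'
from mv import *
print(sensors.state()["opening"])
goal(np.array([.506,-.3209,.081]),.25)
E
```

```text
0.047430684204511145
slide [-0.0054, -0.0008, 0.1389] rot [0.0, 0.0002, -0.0025] dist 0.111
```

>>> apply_moves(
  slide=[
    [-0.005, -0.001, 0.04],
    [-0.005, -0.001, 0.08],
    [-0.005, -0.001, 0.115],
    [-0.005, -0.001, 0.139],
    [-0.005, -0.001, 0.139],
  ],
  rot=[
    [0, 0, -0.0025],
    [0, 0, -0.0025],
    [0, 0, -0.0025],
    [0, 0, -0.0025],
    [0, 0, -0.0025],
  ],
  gripper=[0, 0, 0, 0, 0],
)

```text
clock: 5.33
ee_pos: [0.5032, -0.3164, 0.0754]
eef_rot: [[-0.968, -0.251, -0.007], [-0.251, 0.968, 0.006], [0.005, 0.008, -1.0]]
force: [-1.3, 0.9, 0.6]
opening: 0.0473
finger_force: 0.0
```

>>> apply_moves(
  slide=[
    [0, 0, 0],
    [0, 0, 0],
    [0, 0, 0],
    [0, 0, 0],
    [0, 0, 0],
  ],
  rot=[
    [0, 0, 0],
    [0, 0, 0],
    [0, 0, 0],
    [0, 0, 0],
    [0, 0, 0],
  ],
  gripper=[-1, -1, -1, -1, -1],
  newtons=20,
)

```text
clock: 5.75
ee_pos: [0.5066, -0.321, 0.0822]
eef_rot: [[-0.968, -0.249, 0.002], [-0.249, 0.968, -0.002], [-0.002, -0.002, -1.0]]
force: [-0.5, -0.5, 0.0]
opening: 0.0193
finger_force: 0.0
```

>>> apply_moves(
  slide=[
    [0, 0, 0],
    [0, 0, 0],
    [0, 0, 0],
    [0, 0, 0],
    [0, 0, 0],
  ],
  rot=[
    [0, 0, 0],
    [0, 0, 0],
    [0, 0, 0],
    [0, 0, 0],
    [0, 0, 0],
  ],
  gripper=[-1, -1, -1, -1, -1],
)

```text
clock: 6.17
ee_pos: [0.5062, -0.3209, 0.0815]
eef_rot: [[-0.968, -0.249, 0.001], [-0.249, 0.968, -0.001], [-0.001, -0.001, -1.0]]
force: [-0.9, 0.3, 5.8]
opening: 0.0119
finger_force: 20.0
```

>>> apply_moves(
  slide=[
    [0, 0, -0.01],
    [0, 0, -0.03],
    [0, 0, -0.06],
    [0, 0, -0.1],
    [0, 0, -0.14],
  ],
  rot=[
    [0, 0, 0],
    [0, 0, 0],
    [0, 0, 0],
    [0, 0, 0],
    [0, 0, 0],
  ],
  gripper=[-1, -1, -1, -1, -1],
)

```text
clock: 6.58
ee_pos: [0.5046, -0.3196, 0.1919]
eef_rot: [[-0.968, -0.249, -0.003], [-0.249, 0.968, 0.002], [0.002, 0.003, -1.0]]
force: [1.2, -0.5, -0.6]
opening: 0.0119
finger_force: 20.0
```

```bash
python3 - <<'E'
from mv import *
p=nw([0,.012,.2]); print(p)
goal(p,.186)
E
```

```text
[0.54518085 0.01639302 0.2       ]
slide [-0.1538, 0.3941, -0.0092] rot [0.001, -0.0008, 0.021] dist 0.339
```

>>> apply_moves(
  slide=[
    [0, 0, -0.05],
    [-0.154, 0.394, -0.05],
    [-0.154, 0.394, -0.05],
    [-0.154, 0.394, -0.05],
    [-0.154, 0.394, -0.05],
  ],
  rot=[
    [0, 0, 0.021],
    [0, 0, 0.021],
    [0, 0, 0.021],
    [0, 0, 0.021],
    [0, 0, 0.021],
  ],
  gripper=[-1, -1, -1, -1, -1],
)

```text
clock: 7.0
ee_pos: [0.5252, -0.1534, 0.2322]
eef_rot: [[-0.983, -0.184, -0.001], [-0.184, 0.983, 0.0], [0.0, 0.001, -1.0]]
force: [1.5, -0.3, -0.7]
opening: 0.0117
finger_force: 20.0
```

```bash
python3 - <<'E'
from mv import *
goal(nw([0,.012,.2]),.186)
E
```

```text
slide [-0.0636, 0.204, 0.0404] rot [0.0002, -0.0002, -0.0004] dist 0.174
```

>>> apply_moves(
  slide=[
    [-0.064, 0.204, 0.04],
    [-0.064, 0.204, 0.04],
    [-0.064, 0.204, 0.04],
    [-0.064, 0.204, 0.04],
    [-0.064, 0.204, 0.04],
  ],
  rot=[
    [0, 0, 0],
    [0, 0, 0],
    [0, 0, 0],
    [0, 0, 0],
    [0, 0, 0],
  ],
  gripper=[-1, -1, -1, -1, -1],
)

```text
clock: 7.42
ee_pos: [0.5445, 0.0201, 0.1983]
eef_rot: [[-0.982, -0.19, -0.004], [-0.19, 0.982, 0.003], [0.003, 0.003, -1.0]]
force: [-0.8, -0.3, -1.6]
opening: 0.0119
finger_force: 20.0
```

>>> apply_moves(
  slide=[
    [0, 0, 0],
    [0, 0, 0],
  ],
  rot=[
    [0, 0, 0],
    [0, 0, 0],
  ],
  gripper=[-1, -1],
)

```text
clock: 7.58
ee_pos: [0.5455, 0.0148, 0.2001]
eef_rot: [[-0.983, -0.186, -0.001], [-0.186, 0.983, -0.001], [0.001, -0.0, -1.0]]
force: [0.0, -0.1, -0.7]
opening: 0.0116
finger_force: 20.0
```

```bash
python3 - <<'E'
from mv import *
print(sensors.state()["ee_pos"]); goal(nw([0,.012,.155]),.186)
b=eyes.read_camera("scene"); a=eyes.read_camera("top")
f=lambda i,x,y,w,h,s:cv2.resize(i[y:y+h,x:x+w],None,fx=s,fy=s,interpolation=cv2.INTER_CUBIC)
save("",'c5.png',f(b,270,165,130,135,4.4))
E
```

```text
[0.54554745 0.01478748 0.20008107]
slide [0.0, 0.0021, 0.0564] rot [-0.0002, -0.0004, 0.0004] dist 0.045
```

View pics/c5.png

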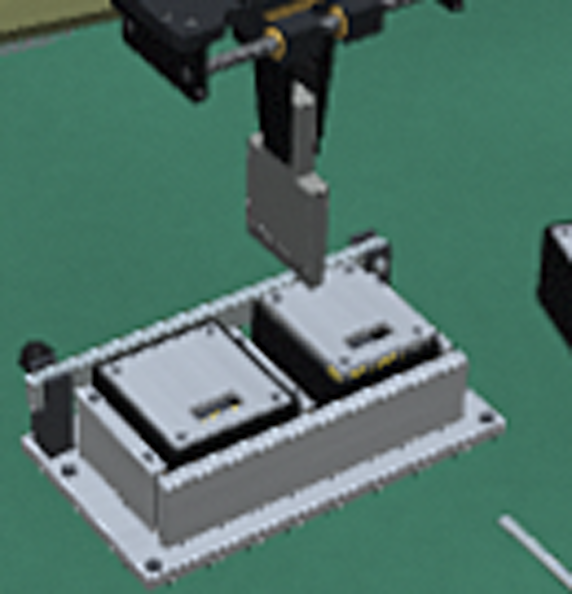

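>>> apply_moves(
  slide=[
    [0, 0, 0.03],
    [0, 0, 0.06],
    [0, 0, 0.066],
    [0, 0, 0.066],
    [0, 0, 0.066],
  ],
  rot=[
    [0, 0, 0],
    [0, 0, 0],
    [0, 0, 0],
    [0, 0, 0],
    [0, 0, 0],
  ],
  gripper=[-1, -1, -1, -1, -1],
)

```text
clock: 8.1
ee_pos: [0.5462, 0.0138, 0.1483]
eef_rot: [[-0.983, -0.183, 0.0], [-0.183, 0.983, -0.0], [-0.0, -0.0, -1.0]]
force: [0.8, 0.3, 0.5]
opening: 0.0115
finger_force: 20.0
```

>>> apply_moves(
  slide=[
    [0, 0, 0],
    [0, 0, 0],
  ],
  rot=[
    [0, 0, 0],
    [0, 0, 0],
  ],
  gripper=[-1, -1],
)

```text
clock: 8.27
ee_pos: [0.5471, 0.0144, 0.1496]
eef_rot: [[-0.983, -0.184, 0.003], [-0.184, 0.983, -0.0], [-0.003, -0.001, -1.0]]
force: [-0.9, 0.0, -0.8]
opening: 0.0117
finger_force: 20.0
```

```bash
python3 - <<'E'
from mv import *
print(sensors.state()["ee_pos"]); goal(nw([0,.012,.083]),.186)
E
```

```text
[0.54706116 0.01442774 0.14958128]
slide [0.0021, 0.0029, 0.0832] rot [-0.0003, 0.0009, -0.0002] dist 0.067
```

>>> apply_moves(
  slide=[
    [0.002, 0.0026, 0],
    [0.002, 0.0026, 0.008],
    [0.002, 0.0026, 0.016],
    [0.002, 0.0026, 0.022],
    [0.002, 0.0026, 0.022],
  ],
  rot=[
    [0, 0, 0],
    [0, 0, 0],
    [0, 0, 0],
    [0, 0, 0],
    [0, 0, 0],
  ],
  gripper=[-1, -1, -1, -1, -1],
)

```text
clock: 8.68
ee_pos: [0.5428, 0.0167, 0.1281]
eef_rot: [[-0.983, -0.185, -0.003], [-0.185, 0.983, -0.0], [0.003, 0.0, -1.0]]
force: [-0.1, -0.4, -1.1]
opening: 0.0121
finger_force: 20.0
```

>>> apply_moves(
  slide=[
    [0, 0, 0],
    [0, 0, 0],
    [0, 0, 0],
  ],
  rot=[
    [0, 0, 0],
    [0, 0, 0],
    [0, 0, 0],
  ],
  gripper=[-1, -1, -1],
)

```text
clock: 8.93
ee_pos: [0.5441, 0.0166, 0.1302]
eef_rot: [[-0.983, -0.185, 0.0], [-0.185, 0.983, 0.0], [-0.0, -0.0, -1.0]]
force: [0.1, -0.2, -0.8]
opening: 0.0118
finger_force: 20.0
```

```bash
python3 - <<'E'
from mv import *
print(sensors.state()["ee_pos"],sensors.state()["force"]); goal(nw([0,.012,.083]),.186)
E
```

```text
[0.54410912 0.01664249 0.13019851] [ 0.05680786 -0.16774521 -0.8096635 ]
slide [-0.0012, -0.0006, 0.059] rot [-0.0, 0.0001, 0.0] dist 0.047
```

Foot is at z ≈ 0.057, below the box rim, with no contact. I'll continue in gentle steps.

>>> apply_moves(
  slide=[
    [0, 0, 0.005],
    [0, 0, 0.01],
    [0, 0, 0.015],
    [0, 0, 0.02],
    [0, 0, 0.02],
  ],
  rot=[
    [0, 0, 0],
    [0, 0, 0],
    [0, 0, 0],
    [0, 0, 0],
    [0, 0, 0],
  ],
  gripper=[-1, -1, -1, -1, -1],
)

```text
clock: 9.35
ee_pos: [0.5433, 0.0165, 0.1127]
eef_rot: [[-0.983, -0.185, -0.002], [-0.185, 0.983, -0.0], [0.002, 0.0, -1.0]]
force: [0.3, -0.7, -1.3]
opening: 0.0118
finger_force: 20.0
```

>>> apply_moves(
  slide=[
    [0, 0, 0.005],
    [0, 0, 0.01],
    [0, 0, 0.015],
    [0, 0, 0.02],
    [0, 0, 0.025],
  ],
  rot=[
    [0, 0, 0],
    [0, 0, 0],
    [0, 0, 0],
    [0, 0, 0],
    [0, 0, 0],
  ],
  gripper=[-1, -1, -1, -1, -1],
)

```text
clock: 9.77
ee_pos: [0.5439, 0.0166, 0.0935]
eef_rot: [[-0.983, -0.185, -0.0], [-0.185, 0.983, -0.0], [0.0, -0.0, -1.0]]
force: [0.5, -0.3, 0.1]
opening: 0.0121
finger_force: 20.0
```

>>> apply_moves(
  slide=[
    [0, 0, 0.004],
    [0, 0, 0.008],
    [0, 0, 0.012],
    [0, 0, 0.014],
    [0, 0, 0.016],
  ],
  rot=[
    [0, 0, 0],
    [0, 0, 0],
    [0, 0, 0],
    [0, 0, 0],
    [0, 0, 0],
  ],
  gripper=[-1, -1, -1, -1, -1],
)

```text
clock: 10.18
ee_pos: [0.5443, 0.0166, 0.0834]
eef_rot: [[-0.983, -0.185, -0.0], [-0.185, 0.983, -0.0], [0.0, 0.0, -1.0]]
force: [-6.7, 0.2, 16.9]
opening: 0.0122
finger_force: 20.0
```

>>> apply_moves(
  slide=[
    [0, 0, -0.003],
    [0, 0, -0.003],
    [0, 0, -0.003],
    [0, 0, -0.003],
    [0, 0, -0.003],
  ],
  rot=[
    [0, 0, 0],
    [0, 0, 0],
    [0, 0, 0],
    [0, 0, 0],
    [0, 0, 0],
  ],
  gripper=[-0.2, -0.2, -0.2, -0.2, -0.2],
)

```text
clock: 10.6
ee_pos: [0.5437, 0.0167, 0.0833]
eef_rot: [[-0.983, -0.185, -0.0], [-0.185, 0.983, 0.0], [0.0, 0.0, -1.0]]
force: [-0.6, -0.2, -0.8]
opening: 0.0366
finger_force: 0.0
```

>>> apply_moves(
  slide=[
    [0, 0, -0.04],
    [0, 0, -0.08],
    [0, 0, -0.12],
    [0, 0, -0.12],
    [0, 0, -0.12],
  ],
  rot=[
    [0, 0, 0],
    [0, 0, 0],
    [0, 0, 0],
    [0, 0, 0],
    [0, 0, 0],
  ],
  gripper=[-0.2, -0.2, -0.2, -0.2, -0.2],
)

```text
clock: 11.02
ee_pos: [0.5455, 0.0165, 0.1822]
eef_rot: [[-0.983, -0.185, 0.005], [-0.185, 0.983, -0.0], [-0.005, -0.001, -1.0]]
force: [-0.5, -0.2, -0.1]
opening: 0.0384
finger_force: 0.0
```

```bash
python3 - <<'E'
from mv import *
print(sensors.state()["ee_pos"],sensors.state()["force"]); goal(nw([-.018,.053,.12]),.186+np.pi/2);goal(nw([-.018,.053,.12]),.186)
b=eyes.read_camera("scene")
f=lambda i,x,y,w,h,s:cv2.resize(i[y:y+h,x:x+w],None,fx=s,fy=s,interpolation=cv2.INTER_CUBIC)
a=f(b,270,165,130,135,4.4)
# predicted tab top corners for spacer seated
P=[nw([x,.012+y,.01+.112]) for x in(-.016,.016) for y in(-.006,.006)]
for u,v in proj("scene",P): cv2.circle(a,(int((u-270)*4.4),int((v-165)*4.4)),3,(255,0,0),1)
save("",'c6.png',a)
E
```

```text
[0.54551071 0.01653783 0.18224507] [-0.47859894 -0.18301092 -0.05550464]
slide [0.0233, 0.0513, 0.0776] rot [-0.0016, 0.0009, -0.5] dist 0.077
slide [0.0233, 0.0513, 0.0776] rot [-0.0004, 0.0016, 0.0] dist 0.077
```

View pics/c6.png

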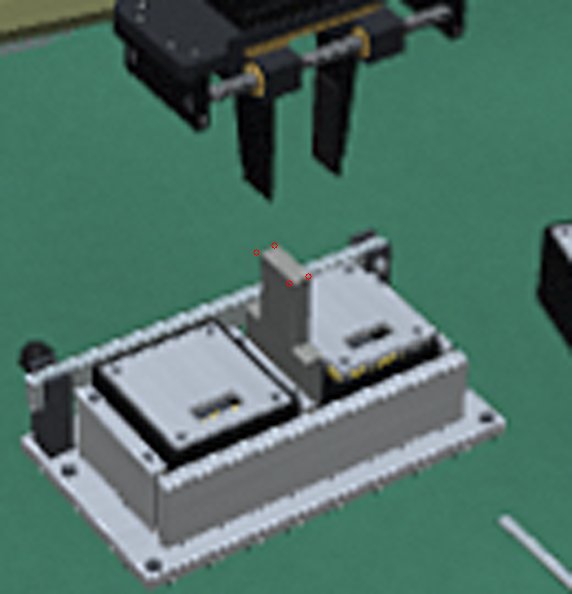

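The spacer is seated upright in the gap beside the smaller box: its tab top matches the prediction at about crop (285,263). Now I shut the fingers and go above the cover's middle.

>>> apply_moves(
  slide=[
    [0.003, 0.051, 0],
    [0.003, 0.051, 0],
    [0.003, 0.051, 0],
    [0.003, 0.051, 0],
    [0.003, 0.051, 0],
  ],
  rot=[
    [0, 0, 0],
    [0, 0, 0],
    [0, 0, 0],
    [0, 0, 0],
    [0, 0, 0],
  ],
  gripper=[-1, -1, -1, -1, -1],
)

```text
clock: 11.48
ee_pos: [0.5335, 0.0558, 0.1783]
eef_rot: [[-0.983, -0.185, -0.002], [-0.185, 0.983, -0.0], [0.002, 0.0, -1.0]]
force: [-0.7, 0.8, 0.3]
opening: 0.0098
finger_force: 0.0
```

>>> apply_moves(
  slide=[
    [0, 0, 0],
    [0, 0, 0.03],
    [0, 0, 0.06],
    [0, 0, 0.09],
    [0, 0, 0.11],
  ],
  rot=[
    [0, 0, 0],
    [0, 0, 0],
    [0, 0, 0],
    [0, 0, 0],
    [0, 0, 0],
  ],
  gripper=[-1, -1, -1, -1, -1],
)

```text
clock: 11.9
ee_pos: [0.5329, 0.0556, 0.0891]
eef_rot: [[-0.983, -0.184, -0.003], [-0.184, 0.983, -0.0], [0.003, 0.0, -1.0]]
force: [-0.0, -0.0, -0.3]
opening: 0.0006
finger_force: 0.0
```

```bash
python3 - <<'E'
from mv import *
print(sensors.state()["opening"],sensors.state()["force"]); goal(nw([-.002,.0535,.07]),.186)
E
```

```text
0.0005923866358037812 [-0.02373284 -0.02818936 -0.27124338]
slide [-0.0036, 0.0009, 0.0238] rot [0.0001, -0.0009, -0.0003] dist 0.019
```

>>> apply_moves(
  slide=[
    [-0.002, 0, 0.006],
    [-0.002, 0, 0.012],
    [-0.002, 0, 0.018],
    [-0.002, 0, 0.022],
    [-0.002, 0, 0.025],
  ],
  rot=[
    [0, 0, 0],
    [0, 0, 0],
    [0, 0, 0],
    [0, 0, 0],
    [0, 0, 0],
  ],
  gripper=[-1, -1, -1, -1, -1],
)

```text
clock: 12.32
ee_pos: [0.5364, 0.0565, 0.0723]
eef_rot: [[-0.983, -0.185, 0.002], [-0.185, 0.983, -0.0], [-0.002, -0.0, -1.0]]
force: [-0.5, -0.4, 0.4]
opening: 0.0005
finger_force: 0.0
```

>>> apply_moves(
  slide=[
    [0, 0, 0.0015],
    [0, 0, 0.003],
    [0, 0, 0.0045],
    [0, 0, 0.006],
    [0, 0, 0.006],
  ],
  rot=[
    [0, 0, 0],
    [0, 0, 0],
    [0, 0, 0],
    [0, 0, 0],
    [0, 0, 0],
  ],
  gripper=[-1, -1, -1, -1, -1],
)

```text
clock: 12.73
ee_pos: [0.5361, 0.0566, 0.0677]
eef_rot: [[-0.983, -0.185, 0.001], [-0.185, 0.983, -0.0], [-0.001, -0.0, -1.0]]
force: [-1.3, -0.6, 4.9]
opening: 0.0004
finger_force: 2.8
```

>>> apply_moves(
  slide=[
    [0, 0, 0.001],
    [0, 0, 0.002],
    [0, 0, 0.003],
    [0, 0, 0.004],
    [0, 0, 0.005],
  ],
  rot=[
    [0, 0, 0],
    [0, 0, 0],
    [0, 0, 0],
    [0, 0, 0],
    [0, 0, 0],
  ],
  gripper=[-1, -1, -1, -1, -1],
)

```text
clock: 13.15
ee_pos: [0.5362, 0.0566, 0.0652]
eef_rot: [[-0.983, -0.185, 0.0], [-0.185, 0.983, -0.0], [-0.0, -0.0, -1.0]]
force: [-7.1, -0.2, 17.5]
opening: 0.0003
finger_force: 8.7
```

>>> apply_moves(
  slide=[
    [0, 0, 0],
    [0, 0, 0],
    [0, 0, 0],
    [0, 0, 0],
    [0, 0, 0],
  ],
  rot=[
    [0, 0, 0],
    [0, 0, 0],
    [0, 0, 0],
    [0, 0, 0],
    [0, 0, 0],
  ],
  gripper=[-1, -1, -1, -1, -1],
)

```text
clock: 13.57
ee_pos: [0.5362, 0.0566, 0.0652]
eef_rot: [[-0.983, -0.185, 0.001], [-0.185, 0.983, -0.0], [-0.001, -0.0, -1.0]]
force: [-6.2, -0.2, 13.3]
opening: 0.0002
finger_force: 6.6
```

```bash
python3 - <<'E'
from mv import *
b=eyes.read_camera("scene"); s=sensors.state(); print(s["force"],s["ee_pos"])
save("",'c7.png',cv2.resize(b[165:300,270:400],None,fx=4.4,fy=4.4,interpolation=cv2.INTER_CUBIC))
E
```

```text
[-5.67772859 -1.28761478 13.76856098] [0.53617247 0.05655937 0.06522506]
```

View pics/c7.png

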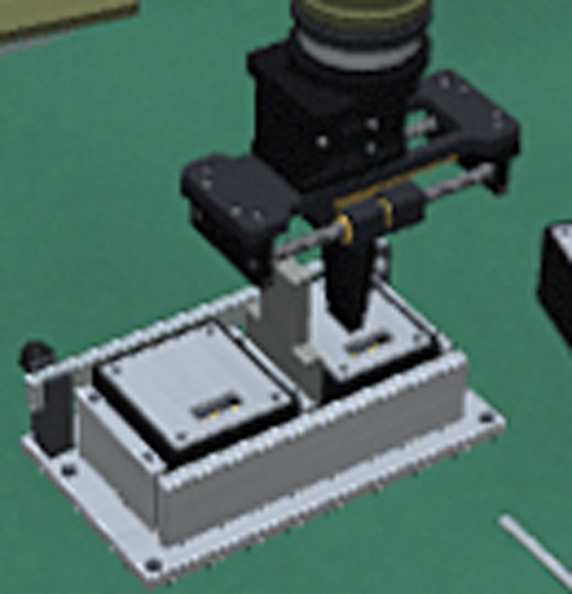

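The picture shows the cover at about (365,330) flush, the spacer upright at about (290,330) and the bar level. The push is steady at about 14 N, so I'm handing in.

```bash
python3 -c "
from rig import order
print(order.sign_off())"
```

```text
the job is handed in; nothing more can be done
None
```

I handed the job in at about 13.6 s of the 64 s limit. The bar is down in its fork, the grey spacer stands upright on the nest floor beside the smaller box, and the fingers still hold the cover flush with about 14 N. The sign-off returned no verdict.

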